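# Fetch a slide box from a packed rack and lay it in the kit tray

### The arm

A 7-joint arm with a two-finger parallel gripper is mounted at the origin on the work surface. World frame = base frame: x ahead of the robot, y to its left, z up, the work surface at z = 0. Lengths are in m, angles in rad, forces in N, time in s.
With the tool pointing down it reaches from about 0.4 to 0.75 m from the base axis. Payload 19.5 kg.
Tool frame: the origin (TCP) lies midway between the tips of the shut fingers; the grasp point (between the pads) lies 19 mm behind it; z points along the fingers, y is the direction in which the jaws open and shut (so a half turn about z gives the same grasp; the last joint's range is limited). The gripper opens to 85 mm and grips with 20 to 120 N. Pads are 22 mm wide; open, the fingers measure 114 mm over their backs; the gripper's body (76 mm by 85 mm) begins 54 mm behind the grasp point. The pads swing forward as they close: fully open they stand 13 mm farther back than shut.
Start: joints at [-1.224, 0.707, -0.028, 1.485, 0.022, 0.951, -0.075], TCP at [0.218, 0.532, 0.231] pointing down, gripper open.
Joint ranges: [-2.71, 2.71], [-0.32, 2.16], [-1.57, 1.52], [0, 2.45], [-1.46, 4.6], [0, 2.02], [-2.83, 2.83]. Speed limits (rad/s): [1.89, 1.89, 2.57, 2.57, 3.01, 3.01, 3.01].

### API

Orientations are given as a unit quaternion [x, y, z, w].
In Python, from station import * gives the robot as it stands.
- The arm moves only by the shell command python3 -m creep 'ROWS' [OPENING]. ROWS is text: rows parted by semicolons, each of 6 numbers parted by spaces: the shift along the tool's x, y, z in units of 25 mm (1.0 is 25 mm), then the turn, a rotation vector about the tool's x, y, z in rad. In form: tx ty tz wx wy wz; .... A call has 1 to 20 rows; each row is the pose to reach, as a shift and turn from the pose commanded when the call began, along the tool's axes at that moment; what a row does not reach only later rows make up. A row lasts 1/12 s, in which the tool goes at most 41.7 mm and 7.16 degrees, less where a joint would pass 70% of its speed; a pose out of reach is approached as far as the arm can. A call with a gripper value outside its range is refused whole. OPENING is the opening in per cent of the stroke, from 0 (shut) to 100 (fully open), set as the call begins (- or left out, the last holds). The fingers move at their own pace and stop on an object; the grip force is fixed at half the most. Time passes only in rows, so rows that repeat a pose let the fingers close. It gives the time, the measured TCP pose, the force and the opening at its end, in the units of the state.
- get_obs(): the state, without advancing time (a new reading comes with each control period).
- snapshot(name): name is "scene" or "top" or "wrist"; returns (picture, depth): 420x560x3 uint8, red, green, blue; 420x560 float32, m along the optical axis (not along the pixel's ray), 0 where there is no reading.
- camera_model(name): a dict with "fovy" (degrees; the focal length in pixels is half the picture's height over the tangent of half this angle, whatever the lens; pixels are square), "cx", "cy" (the principal point, pixels), "origin" and "orientation" of the camera in the world. Camera axes: x right, y down, z forward; pixel columns grow to the right and rows downward; lengths in m; the calibration is good to about 2 mm. A picture is of the moment at which its call begins: read the wrist's pose just before it. camera_model takes no time and is no camera call; for the wrist camera it gives the pose at the moment of the call.
- finish_job(): hands the job in, once; it reports no verdict.
The state is a dict: "time_s": time; "joint_pos": joint angles; "dq": joint speeds; "joint_efforts": joint torques, N m; "tool_pos": TCP position; "tool_rot": TCP orientation; "ft_force": force on the tool from outside, world axes, zero at the start; "moment": the same for the moment, N m; "finger_gap": finger opening in m.
Only numpy, scipy, OpenCV 4.12 (cv2) and the standard library are available. Lean on these libraries where they do the work, as an engineer would, in place of code of your own. Each camera call takes 0.05 s, during which the arm holds its last target. There are 200 camera calls.

### The job

Get the blue slide box out of the tightly packed rack as you would a book: hook it behind its top edge, tip it outward towards the robot with its foot still behind the rack's lip, then take it by its sides and lift it out. Lay it down flat on the clear bench with its label up and let go, then take it again across its width and set it, label up, flat on the floor of the empty bay of the white kit tray. It is full of glass, so do not drop it; leave the other boxes standing in the rack (one may lean into the gap) and do not disturb the bottle, phone and forceps.

Things in the scene. Friction and masses are not known exactly. Their poses are not given: they have to be found in the camera images.
- blue_box_mid (a point): Centre of the BLUE slide box: closed hard plastic, full of glass slides, 0.12 to 0.21 kg, 96 mm long (own x), 32 thick (own y), 62 high on its long edge (own z). In the rack own z is up, own -x (spine with latch) faces the rack's front, own +y is the lid with the white label. Flat with the label up, own y is up, height 32, width 62. Standing on edge it falls over sideways past 27 deg
- blue_foot (a point): Middle of the lower front edge of the blue box as it stands in the rack (own x = -48 mm, z = -31 mm from its centre), the edge on which it tips outward; same axes as the box
- blue_heel (a point): Middle of the top rear edge of the blue box (own x = +48 mm, z = +31 mm from its centre), where a finger can hook it from behind; same axes as the box. It moves forward and up on an arc about the lower front edge as the box is tipped out, with a pull of 2 to 10 N
- bay (a point): Centre of the floor of the empty bay for a slide box in the fixed white kit tray. Bay 106 mm long (own x), 72 wide (own y) inside; floor 4 mm above the bench; walls 4 mm thick, up to 16 mm above the bench all round. Other compartments with walls as high adjoin: forceps in the one on its own +y side, a small red eraser in the one on its +x side
- rack: Fixed grey steel rack, origin on the bench under it; own -x its open front (to the robot), +y its left. Floor 4 mm thick, front lip 9 mm above the bench (inner face own x -50 mm), back panel 32 mm above the bench (own x +50 to +52 mm), 45 mm of free bench behind it. Five equal slide boxes stand side by side without gaps; tops 66 mm above the bench
- row (a point): Middle of the row of boxes, on the rack floor (4 mm above the bench), axes as the rack. Fixed end plate on the left, sprung end plate on the right, neither higher than 60 mm, squeeze the row with a few newtons: a box tipped out 0.5 rad or more stays so when let go. Its sides can be gripped only where its top then stands out in front of the neighbours
- end_plate (a joint): Travel of the sprung right end plate of the rack in m: 0 pushed fully back, 0.012 fully forward (towards own +y of the rack)
- stain_bottle_mid (a point): Middle of a small amber stain bottle with a black cap, 38 mm across, 85 mm high, standing on the bench; leave alone
- phone: Blue-grey phone lying on the bench, 72 x 150 x 9 mm (own x, y, z), origin under its centre; leave alone
- forceps: Steel forceps, 130 mm long (own x), 15 mm wide, 8 mm high, lying in the instrument compartment of the kit tray; origin under its centre; leave alone
- red_box_mid (a point): Centre of the RED slide box in the rack, same size and axes as the blue one; it stays in the rack
- yellow_box_mid (a point): Centre of the YELLOW slide box in the rack, same size and axes as the blue one; it stays in the rack
- green_box_mid (a point): Centre of the GREEN slide box in the rack, same size and axes as the blue one; it stays in the rack
- white_box_mid (a point): Centre of the WHITE slide box in the rack, same size and axes as the blue one; it stays in the rack
There are look-alikes about, which are no part of the job. Of the things that look like the part that bears blue_box_mid, take the one that is nearest to the robot's base at the start. Of the things that look like the part that bears green_box_mid, take the one that is farthest to the robot's left at the start.

How it is judged:
On the way, in this order (a step that is already met when the one before it is completed fails the run):
1. the blue box is tipped outward by its top, at least 0.35 rad, its lower front edge still behind the lip on the rack floor (angle between blue_box_mid's own z axis and vertical above 0.35 rad and angle between the y axis of blue_box_mid and the y axis of rack, either way round below 0.25 rad and z of blue_foot in the frame of rack below 0.014 m and x of blue_foot in the frame of rack between -0.058 and -0.02 m and x of blue_box_mid in the frame of rack below -0.008 m), for 0.1 s.
2. the blue box lies flat on the bench, label up, let go, outside rack and tray (angle between blue_box_mid's own y axis and vertical below 0.1 rad and height (world z) of blue_box_mid below 0.0185 m and contact force between the fingers and blue_box below 0.1 N and horizontal distance between blue_box_mid and bay above 0.06 m), for 0.2 s.
At the end, for the whole second after the job is handed in: The blue box lies flat, label up, on the floor of the kit tray's bay (0.1 rad; centre within 8 mm along and across), released, at rest; the other four boxes stand on the rack floor (leaning at most 0.4 rad, at most 20 mm forward or back) (angle between blue_box_mid's own y axis and vertical below 0.1 rad and height (world z) of blue_box_mid below 0.024 m and x of blue_box_mid in the frame of bay between -0.008 and 0.008 m and y of blue_box_mid in the frame of bay between -0.008 and 0.008 m and linear speed of blue_box below 0.02 m/s and angle between each of red_box_mid, yellow_box_mid, green_box_mid, white_box_mid's own z axis and vertical below 0.4 rad and height (world z) of each of red_box_mid, yellow_box_mid, green_box_mid, white_box_mid below 0.045 m and x of red_box_mid in the frame of rack between -0.02 and 0.02 m and x of yellow_box_mid in the frame of rack between -0.02 and 0.02 m and x of green_box_mid in the frame of rack between -0.02 and 0.02 m and x of white_box_mid in the frame of rack between -0.02 and 0.02 m); the robot touches nothing.
It fails at once if the blue box, full of glass slides, is dropped or thrown (faster than 0.8 m/s out of the fingers) (linear speed of blue_box above 0.8 m/s and contact force between the fingers and blue_box below 0.1 N).
It fails at once if another slide box is pulled out of the row or knocked over (tilt above 0.5 rad, or lifted 40 mm) (angle between any of red_box_mid, yellow_box_mid, green_box_mid, white_box_mid's own z axis and vertical above 0.5 rad or height (world z) of any of red_box_mid, yellow_box_mid, green_box_mid, white_box_mid above 0.075 m).
It fails at once if the bottle, phone or forceps is shifted by more than 25 mm or the bottle tipped (distance of any of stain_bottle_mid, phone, forceps from where it was at the start of the episode above 0.025 m or angle between stain_bottle_mid's own z axis and vertical above 0.4 rad).
It also fails if it takes over 72 s, if anything falls off the work surface, if the arm or the gripper's body presses on something with over 40 N, if the wrist force passes 120 N, or if a joint passes its speed limit or range.

## Working session

There is one attempt and no reset: what is moved stays moved. The work goes in short steps, Python scripts to look and compute and a shell command to move; the robot and the scene stay as the last step left them, time stands still between calls to the robot, and variables do not carry over. Pictures are saved under pics/ and viewed, about 8 in all and at most 12, crops included, and the job is handed in when it is done.

```bash
ls; mkdir -p pics
cat > h.py <<'E'
from station import *
import numpy as np, cv2
from scipy.spatial.transform import Rotation as R
def cam(name):
    m=camera_model(name); f=210/np.tan(np.radians(m['fovy'])/2)
    return f,m['cx'],m['cy'],np.array(m['origin']),R.from_quat(m['orientation']) if len(np.shape(m['orientation']))==1 else R.from_matrix(m['orientation'])
def pts(name,d,c):
    f,cx,cy,o,r=c; v,u=np.mgrid[0:420,0:560]
    return r.apply(np.stack([(u-cx)/f*d,(v-cy)/f*d,d],-1).reshape(-1,3)).reshape(420,560,3)+o
def take(name):
    c=cam(name); p,d=snapshot(name); P=pts(name,d,c)
    np.savez(f'{name}.npz',p=p,d=d,P=P); return p,d,P
def tool():
    s=get_obs(); return np.array(s['tool_pos']),R.from_quat(s['tool_rot']),s
E
python3 - <<'E'
from h import *
for n in("scene","top"):
    p,d,P=take(n); cv2.imwrite(f'pics/{n}0.png',p[...,::-1]); print(camera_model(n))
s=get_obs(); print({k:np.round(v,3) for k,v in s.items()})
E
```

```text
pics
{'fovy': 46.99103961136427, 'cx': 269.7343522790305, 'cy': 210.62999960112913, 'origin': array([1.10999659, 0.97627575, 0.79983558]), 'orientation': array([ 0.25475963,  0.83351891, -0.47282894, -0.12952435])}
{'fovy': 49.861724089718905, 'cx': 274.92732370853975, 'cy': 213.5351813811183, 'origin': array([ 0.35488207, -0.01819197,  1.07527237]), 'orientation': array([-0.69566293,  0.71506696, -0.04855615,  0.04873018])}
{'time_s': np.float64(0.1), 'joint_pos': array([-1.224,  0.707, -0.028,  1.485,  0.022,  0.951, -0.075]), 'dq': array([-0.   , -0.002,  0.   , -0.002, -0.002,  0.   , -0.   ]), 'joint_efforts': array([ 3.0000e-03, -8.8427e+01,  1.2370e+00, -2.3645e+01,  1.7000e-02,
        5.0000e-03,  0.0000e+00]), 'tool_pos': array([0.218, 0.532, 0.231]), 'tool_rot': array([ 0.193,  0.981, -0.   , -0.   ]), 'ft_force': array([ 0.564, -0.488, -0.209]), 'moment': array([-0.033,  0.052,  0.037]), 'finger_gap': np.float64(0.086)}
```

View pics/top0.png

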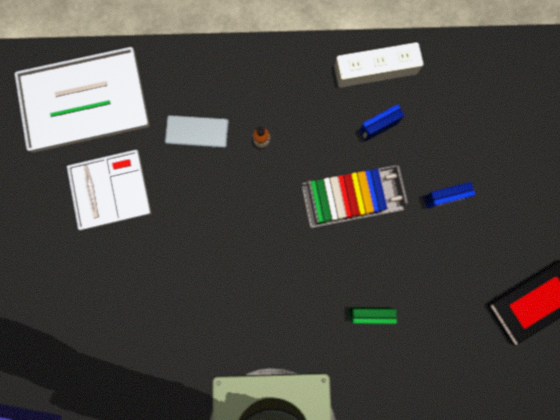

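View pics/scene0.png

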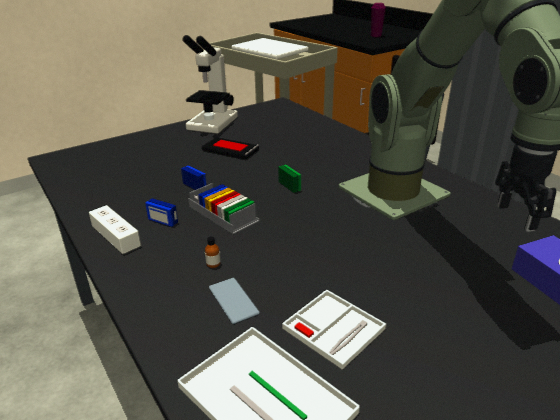

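The top view shows the rack at about (355,197). Blue candidates are the one in the rack at (378,190), a loose one at (382,122) and another loose one at (450,194). The rack one is nearest the base. Green candidates are the rack one at (317,200) and a loose one at (374,316), and the rack one is farthest left. The tray is at (108,190), with the empty bay probably at (130,195), the eraser at (122,163) and the forceps at (92,190). A close crop will check this.

Run:
```python
from h import *
z=np.load('top.npz'); p=z['p'][...,::-1]; P=z['P']
a=cv2.resize(p[155:235,295:415],None,fx=6,fy=6,interpolation=cv2.INTER_CUBIC)
cv2.imwrite('pics/rack.png',a[:480])
b=cv2.resize(p[145:235,60:160],None,fx=6,fy=6,interpolation=cv2.INTER_CUBIC)
cv2.imwrite('pics/tray.png',b)
for (u,v) in [(378,190),(316,200),(345,195),(450,193),(382,122),(374,316),(355,230),(130,195),(262,135),(197,131)]: print(u,v,P[v,u].round(3))
# row tops
m=(abs(P[...,2]-.066)<.012); m[:, :290]=0; m[:,415:]=0; m[:150]=0; m[240:]=0
q=P[m][:,:2]; print(m.sum(), cv2.minAreaRect(q.astype(np.float32)))
```

```text
378 190 [ 0.542 -0.255  0.065]
316 200 [ 0.523 -0.114  0.064]
345 195 [ 0.533 -0.18   0.066]
450 193 [ 0.532 -0.42   0.061]
382 122 [ 0.704 -0.275  0.06 ]
374 316 [ 0.263 -0.231  0.064]
355 230 [ 0.459 -0.21   0.001]
130 195 [0.558 0.328 0.005]
262 135 [0.677 0.005 0.073]
197 131 [0.712 0.165 0.008]
3049 ((0.5380763411521912, -0.20918050408363342), (0.09987226873636246, 0.21044360101222992), 9.086387634277344)
```

View pics/rack.png

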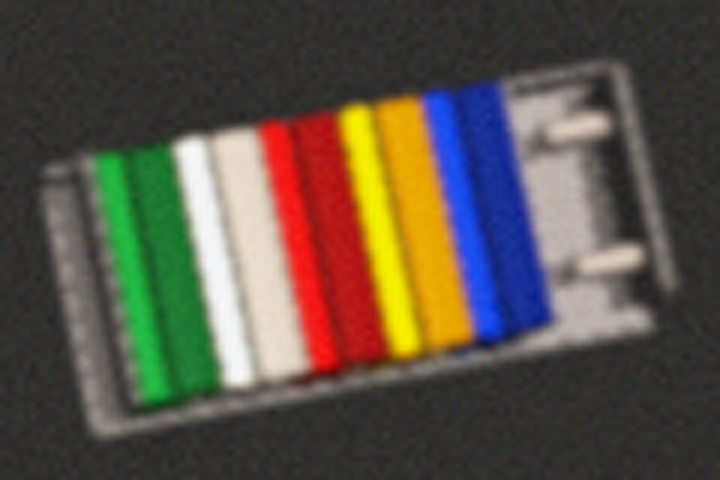

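View pics/tray.png

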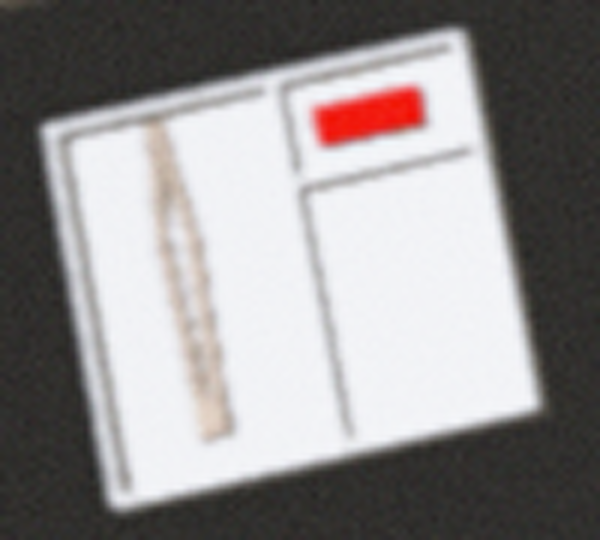

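Reading the crops: the row from left to right is green, white, red, yellow, blue. The blue box is the rightmost, at about (378,190), against the sprung plate. The empty bay is the near-right compartment of the tray, with the forceps to its left and the eraser beyond it. Next I fit the poses and work out the first reach.

```bash
cat >> h.py <<'E'
def rel(p,r,p0=None,r0=None):
    "row (units of 25mm, rad) from commanded pose p0,r0 to p,r"
    if p0 is None: p0,r0,_=tool()
    return np.r_[r0.inv().apply(np.array(p)-p0)/.025,(r0.inv()*r).as_rotvec()].round(3)
def down(yaw_y):
    "tool pointing down with tool y at world heading yaw_y"
    y=np.array([np.cos(yaw_y),np.sin(yaw_y),0]); z=np.array([0,0,-1.]); return R.from_matrix(np.c_[np.cross(y,z),y,z])
E
python3 - <<'E'
from h import *
z=np.load('top.npz'); p=z['p'].astype(int); P=z['P']
c=cam('top'); f,cx,cy,o,r=c
def plane(m,h):
    v,u=np.nonzero(m); d=r.apply(np.c_[(u-cx)/f,(v-cy)/f,np.ones(len(u))]); return o[:2]+d[:,:2]*((h-o[2])/d[:,2])[:,None]
win=np.zeros((420,560),bool); win[155:235,295:395]=1
hsv=cv2.cvtColor(z['p'],cv2.COLOR_RGB2HSV)
bl=win&(hsv[...,0]>105)&(hsv[...,0]<130)&(hsv[...,1]>150)&(hsv[...,2]>110)&(P[...,2]>.055)
q=plane(bl,.066).astype(np.float32); print('blue',bl.sum(),cv2.minAreaRect(q))
col=win&((hsv[...,1]>130)|(hsv[...,2]>170))&(P[...,2]>.062)&(hsv[...,2]>90)
q=plane(col,.066).astype(np.float32); print('row',cv2.minAreaRect(q))
w=np.zeros((420,560),bool); w[140:240,55:165]=1
m=w&(z['p'].min(-1)>130)
m|= w&(hsv[...,0]<5)&(hsv[...,1]>200)
m=cv2.morphologyEx(m.astype(np.uint8),cv2.MORPH_CLOSE,np.ones((5,5)))>0
q=plane(m,.016).astype(np.float32); rc=cv2.minAreaRect(q); print('tray',rc); print(cv2.boxPoints(rc))
E
```

```text
blue 489 ((0.5429964661598206, -0.2505372166633606), (0.09715021401643753, 0.027025092393159866), 9.511977195739746)
row ((0.5344604849815369, -0.19673815369606018), (0.0971091240644455, 0.1756492555141449), 8.930631637573242)
tray ((0.6035093069076538, 0.39262980222702026), (0.2296665757894516, 0.19058740139007568), 12.032862663269043)
[[0.471333   0.4618901 ]
 [0.51106524 0.27549028]
 [0.7356856  0.3233695 ]
 [0.69595337 0.5097693 ]]
```

Run:
```python
from h import *
c=np.array([.543,-.251]); ux=np.array([np.cos(.16),np.sin(.16)])
p0,r0,s=tool(); f,cx,cy,o,r=cam('wrist')
print('cam in tool',r0.inv().apply(o-p0).round(3),r0.inv().apply(r.as_matrix()[:,2]).round(2), camera_model('wrist')['fovy'])
print(rel(np.r_[c+ux*.062,.20],down(.16)))
```

```text
cam in tool [ 0.07  -0.001 -0.143] [-0.28  0.    0.96] 61.08194009420615
[-2.6020e+01 -2.2753e+01  1.2590e+00 -1.0000e-03  1.0000e-03  1.0220e+00]
```

```bash
python3 -m creep '-26 -22.75 1.25 0 0 1.02;-26 -22.75 1.25 0 0 1.02;-26 -22.75 1.25 0 0 1.02;-26 -22.75 1.25 0 0 1.02;-26 -22.75 1.25 0 0 1.02;-26 -22.75 1.25 0 0 1.02;-26 -22.75 1.25 0 0 1.02;-26 -22.75 1.25 0 0 1.02;-26 -22.75 1.25 0 0 1.02;-26 -22.75 1.25 0 0 1.02;-26 -22.75 1.25 0 0 1.02;-26 -22.75 1.25 0 0 1.02;-26 -22.75 1.25 0 0 1.02;-26 -22.75 1.25 0 0 1.02;-26 -22.75 1.25 0 0 1.02;-26 -22.75 1.25 0 0 1.02;-26 -22.75 1.25 0 0 1.02;-26 -22.75 1.25 0 0 1.02;-26 -22.75 1.25 0 0 1.02;-26 -22.75 1.25 0 0 1.02' 0
python3 - <<'E'
from h import *
c=np.array([.543,-.251]); ux=np.array([np.cos(.16),np.sin(.16)])
print(rel(np.r_[c+ux*.062,.20],down(.16)))
E
```

```text
time_s: 1.77
tool_pos: [0.5903, -0.2151, 0.201]
tool_rot: [0.648, 0.762, -0.0, -0.0]
ft_force: [0.8, 0.1, 0.3]
finger_gap: 0.0001
[-1.118  0.38   0.04  -0.    -0.     0.002]
```

```bash
python3 -m creep '-1.1 0.4 0 0 0 0;-1.1 0.4 0 0 0 0;-1.1 0.4 0 0 0 0;-1.1 0.4 0 0 0 0'
python3 - <<'E'
from h import *
p,d,P=take('wrist'); cv2.imwrite('pics/w1.png',p[...,::-1]); print(tool()[0])
E
```

```text
time_s: 2.1
tool_pos: [0.6041, -0.2378, 0.2008]
tool_rot: [0.647, 0.762, 0.0, -0.001]
ft_force: [-0.6, 0.5, -0.0]
finger_gap: -0.0001
[ 0.60417352 -0.23745354  0.20111775]
```

View pics/w1.png

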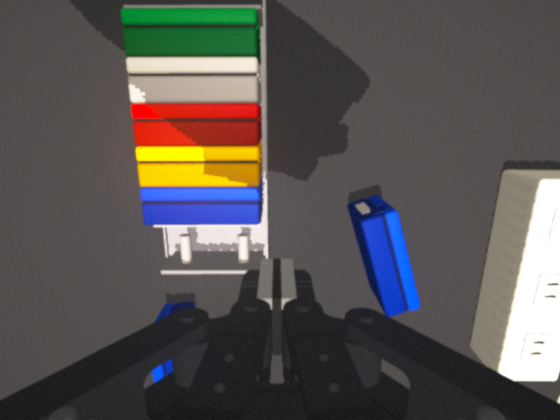

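The view shows the row running up the image, with the blue box's top at the lower end, corners about (141,188), (261,187), (261,223) and (144,225). The shut fingers are at (277,270), over the area behind it. I intersect these with the plane z = 66 mm.

```bash
cat >> h.py <<'E'
def onplane(uv,h,c):
    f,cx,cy,o,r=c; uv=np.atleast_2d(uv).astype(float)
    d=r.apply(np.c_[(uv[:,0]-cx)/f,(uv[:,1]-cy)/f,np.ones(len(uv))]); return o[:2]+d[:,:2]*((h-o[2])/d[:,2])[:,None]
E
python3 - <<'E'
from h import *
z=np.load('wrist.npz'); P=z['P']; c=cam('wrist'); hsv=cv2.cvtColor(z['p'],cv2.COLOR_RGB2HSV)
m=(hsv[...,0]>105)&(hsv[...,0]<130)&(hsv[...,1]>120); m[:170]=0;m[240:]=0;m[:,:120]=0;m[:,290:]=0
m&=(P[...,2]>.058)
v,u=np.nonzero(m); q=onplane(np.c_[u,v],.066,c).astype(np.float32); print(m.sum(),P[m][:,2].mean(),cv2.minAreaRect(q))
m2=((hsv[...,1]>80)|(hsv[...,2]>90)); m2[240:]=0;m2[:,:110]=0;m2[:,285:]=0; m2&=(P[...,2]>.062)
v,u=np.nonzero(m2); q=onplane(np.c_[u,v],.066,c).astype(np.float32); print(m2.sum(),cv2.minAreaRect(q))
print(onplane([[125,14],[259,12],[141,188],[261,187],[261,223],[145,225],[267,100],[267,250]],.066,c).round(4))
E
```

```text
4105 0.06637214478501492 ((0.5449387431144714, -0.24968086183071136), (0.09546913951635361, 0.03074263222515583), 9.88914680480957)
27199 ((0.5315643548965454, -0.19271151721477509), (0.1249367743730545, 0.17111259698867798), 10.2637939453125)
[[ 0.4781 -0.1207]
 [ 0.5703 -0.1042]
 [ 0.4965 -0.2432]
 [ 0.5904 -0.227 ]
 [ 0.595  -0.2566]
 [ 0.5015 -0.2737]
 [ 0.5849 -0.1612]
 [ 0.6035 -0.2792]]
```

Run:
```python
from h import *
c=np.array([.545,-.250]); ux=np.array([np.cos(.17),np.sin(.17)])
print(rel(np.r_[c+ux*.070,.045],down(.17)))
```

```text
[-9.600e-02  3.850e-01  6.245e+00 -0.000e+00 -1.000e-03 -7.000e-03]
```

```bash
python3 -m creep '-0.1 0.4 0 0 0 -0.007;-0.1 0.4 1.5 0 0 -0.007;-0.1 0.4 3 0 0 -0.007;-0.1 0.4 4 0 0 -0.007;-0.1 0.4 5 0 0 -0.007;-0.1 0.4 5.7 0 0 -0.007;-0.1 0.4 6.25 0 0 -0.007;-0.1 0.4 6.25 0 0 -0.007;-0.1 0.4 6.25 0 0 -0.007' && python3 -m creep '0 -0.1 0 0 0 0;0 -0.2 0 0 0 0;0 -0.3 0 0 0 0;0 -0.3 0 0 0 0'
```

```text
time_s: 2.9
tool_pos: [0.6147, -0.2389, 0.0454]
tool_rot: [0.645, 0.764, -0.0, 0.0]
ft_force: [-0.2, -0.8, -0.1]
finger_gap: 0.0001
time_s: 3.23
tool_pos: [0.6069, -0.241, 0.0457]
tool_rot: [0.645, 0.764, -0.0, 0.0]
ft_force: [-0.0, -0.4, -0.8]
finger_gap: -0.0001
```

Run:
```python
from h import *
c=np.array([.545,-.250]); u=np.array([np.cos(.17),np.sin(.17)]);w=np.array([-u[1],u[0]])
p0,r0,s=tool(); F=np.r_[c-.048*u,.004]
X=(p0-F)[:2]@u; Z=p0[2]-F[2]; print(X,Z)
for t in np.arange(0,.75,.1):
    x=X*np.cos(t)-Z*np.sin(t); z=X*np.sin(t)+Z*np.cos(t); L=.004
    dx=x-X-L*np.cos(t); dz=z-Z-L*np.sin(t)
    print(round(t,2),(dx/.025).round(2),(-dz/.025).round(2))
```

```text
0.11051186244863827 0.04169966737231187
0.0 -0.16 -0.0
0.1 -0.35 -0.42
0.2 -0.58 -0.81
0.3 -0.84 -1.18
0.4 -1.15 -1.53
0.5 -1.48 -1.84
0.6 -1.85 -2.11
0.7 -2.24 -2.35
```

```bash
python3 -m creep '0 -0.16 0 0 0 0;0 -0.25 -0.2 -0.05 0 0;0 -0.35 -0.42 -0.1 0 0;0 -0.46 -0.62 -0.15 0 0;0 -0.58 -0.81 -0.2 0 0;0 -0.71 -1 -0.25 0 0;0 -0.84 -1.18 -0.3 0 0;0 -0.99 -1.36 -0.35 0 0;0 -1.15 -1.53 -0.4 0 0;0 -1.15 -1.53 -0.4 0 0'
python3 - <<'E'
from h import *
p,d,P=take('scene'); cv2.imwrite('pics/s1.png',cv2.resize(p[160:260,160:300,::-1],None,fx=5,fy=5,interpolation=cv2.INTER_CUBIC))
E
```

```text
time_s: 4.07
tool_pos: [0.5797, -0.2463, 0.0856]
tool_rot: [0.632, 0.748, 0.154, 0.132]
ft_force: [6.2, 4.0, 10.6]
finger_gap: 0.0001
```

View pics/s1.png

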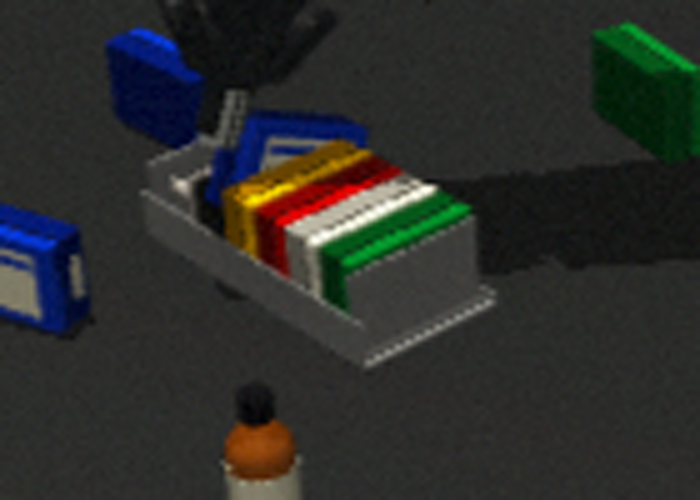

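The crop shows the blue box tipped out at about (300,140) with the finger behind it. The yellow, red, white and green boxes are still standing. I continue along the arc.

Run:
```python
from h import *
X,Z,L=.1105,.0417,.004
def pos(t): return np.array([X*np.cos(t)-Z*np.sin(t)-L*np.cos(t), X*np.sin(t)+Z*np.cos(t)-L*np.sin(t)])
a=.4; ey=np.array([np.cos(a),np.sin(a)]); ez=np.array([np.sin(a),-np.cos(a)])
for t in (.45,.5,.55,.6,.65,.7,.75):
    d=(pos(t)-pos(a))/.025; print(t,(d@ey).round(2),(d@ez).round(2),round(a-t,2))
```

```text
0.45 -0.09 -0.21 -0.05
0.5 -0.19 -0.42 -0.1
0.55 -0.3 -0.62 -0.15
0.6 -0.42 -0.81 -0.2
0.65 -0.55 -1.0 -0.25
0.7 -0.68 -1.18 -0.3
0.75 -0.83 -1.36 -0.35
```

```bash
python3 -m creep '0 -0.09 -0.21 -0.05 0 0;0 -0.19 -0.42 -0.1 0 0;0 -0.3 -0.62 -0.15 0 0;0 -0.42 -0.81 -0.2 0 0;0 -0.55 -1 -0.25 0 0;0 -0.68 -1.18 -0.3 0 0;0 -0.68 -1.18 -0.3 0 0;0 -0.68 -1.18 -0.3 0 0;0 -0.68 -1.18 -0.3 0 0' && python3 -m creep '0 0.3 0 0 0 0;0 0.6 0 0 0 0;0 0.6 -1.5 0 0 0;0 0.6 -3 0 0 0;0 0.6 -4.5 0 0 0;0 0.6 -4.5 0 0 0'
python3 - <<'E'
from h import *
p,d,P=take('scene'); cv2.imwrite('pics/s2.png',cv2.resize(p[160:260,160:300,::-1],None,fx=5,fy=5,interpolation=cv2.INTER_CUBIC))
c=np.array([.545,-.250]); p0,r0,s=tool(); print(p0)
z=take('top');
E
python3 - <<'E'
import sys; sys.path.insert(0,'.')
E
```

```text
time_s: 4.87
tool_pos: [0.5701, -0.2841, 0.1294]
tool_rot: [0.603, 0.729, 0.264, 0.189]
ft_force: [-0.5, 0.5, -0.2]
finger_gap: 0.0003
time_s: 5.37
tool_pos: [0.5132, -0.3012, 0.2321]
tool_rot: [0.603, 0.728, 0.262, 0.192]
ft_force: [-0.7, 0.7, 0.5]
finger_gap: -0.0002
[ 0.51463777 -0.30021333  0.23003144]
```

View pics/s2.png

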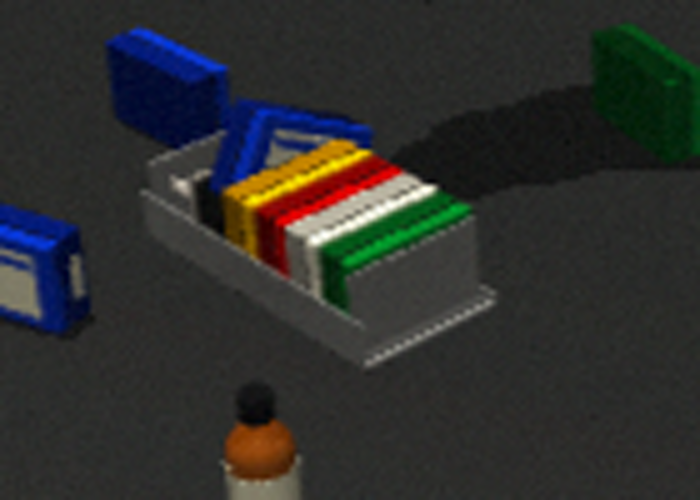

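```bash
cat >> h.py <<'E'
def tilt(name,box):
    z=np.load(name+'.npz'); P=z['P']; hsv=cv2.cvtColor(z['p'],cv2.COLOR_RGB2HSV)
    m=(hsv[...,0]>100)&(hsv[...,0]<132)&(hsv[...,1]>120)
    Q=P[m]; Q=Q[(np.abs(Q[:,:2]-box).max(1)<.09)&(Q[:,2]>.02)]
    return Q
def ransac(Q,tol=.0025,n=400):
    g=np.random.default_rng(0); best=None
    for _ in range(n):
        a,b,c=Q[g.choice(len(Q),3,False)]; nn=np.cross(b-a,c-a); l=np.linalg.norm(nn)
        if l<1e-7: continue
        i=abs((Q-a)@nn/l)<tol
        if best is None or i.sum()>best.sum(): best=i
    I=Q[best]; n=np.linalg.svd(I-I.mean(0))[2][2]; return n*np.sign(n[2]),I
E
python3 - <<'E'
from h import *
Q=tilt('top',np.array([.53,-.25])); print(len(Q))
n,I=ransac(Q); print('normal',n.round(3),len(I),'tilt',np.arccos(n[2]),'heading',np.degrees(np.arctan2(n[1],n[0])))
u=np.array([np.cos(.17),np.sin(.17)]);w=np.array([-u[1],u[0]]); q=(I[:,:2]-[.545,-.25])
print('own x',np.percentile(q@u,[1,99]),'own y',np.percentile(q@w,[1,50,99]),'z',np.percentile(I[:,2],[1,99]))
print(get_obs()['joint_pos'].round(2))
E
```

```text
707
normal [-0.463 -0.079  0.883] 452 tilt 0.48841240257214225 heading -170.3468054619597
own x [-0.07413126  0.00824066] own y [-0.01431813  0.00140853  0.01595488] z [0.05864458 0.10351355]
[ 0.95  0.69 -0.37  1.9  -1.05  0.35  1.86]
```

Run:
```python
from h import *
c=np.array([.545,-.250]); u=np.array([np.cos(.17),np.sin(.17)])
print(rel(np.r_[c-u*.063,.16],down(.17+np.pi/2)))
```

```text
[ 1.665 -2.481  1.63   0.553  0.476 -1.49 ]
```

```bash
python3 -m creep '1.66 -2.48 0 0.55 0.48 -1.49;1.66 -2.48 0 0.55 0.48 -1.49;1.66 -2.48 0.5 0.55 0.48 -1.49;1.66 -2.48 0.5 0.55 0.48 -1.49;1.66 -2.48 0.5 0.55 0.48 -1.49;1.66 -2.48 1 0.55 0.48 -1.49;1.66 -2.48 1 0.55 0.48 -1.49;1.66 -2.48 1 0.55 0.48 -1.49;1.66 -2.48 1.6 0.55 0.48 -1.49;1.66 -2.48 1.6 0.55 0.48 -1.49;1.66 -2.48 1.6 0.55 0.48 -1.49;1.66 -2.48 1.6 0.55 0.48 -1.49;1.66 -2.48 1.6 0.55 0.48 -1.49;1.66 -2.48 1.6 0.55 0.48 -1.49;1.66 -2.48 1.6 0.55 0.48 -1.49;1.66 -2.48 1.6 0.55 0.48 -1.49;1.66 -2.48 1.6 0.55 0.48 -1.49;1.66 -2.48 1.6 0.55 0.48 -1.49' 100
python3 - <<'E'
from h import *
c=np.array([.545,-.250]); u=np.array([np.cos(.17),np.sin(.17)])
print(rel(np.r_[c-u*.063,.033],down(.17+np.pi/2)),get_obs()['joint_pos'].round(2))
take('wrist'); Q=tilt('wrist',np.array([.53,-.25])); n,I=ransac(Q); print(n.round(3),len(I),np.arccos(n[2]))
w=np.array([-u[1],u[0]]); q=(I[:,:2]-c); print('own x',np.percentile(q@u,[1,99]),'own y',np.percentile(q@w,[1,50,99]),'z',np.percentile(I[:,2],[1,99]))
E
```

```text
time_s: 6.97
tool_pos: [0.4824, -0.2607, 0.1594]
tool_rot: [-0.084, 0.996, 0.004, -0.0]
ft_force: [-0.2, -0.2, -0.3]
finger_gap: 0.0855
[-2.200e-02 -4.000e-02  5.055e+00  8.000e-03 -0.000e+00 -1.000e-03] [ 0.42  0.77  0.04  1.67 -0.06  0.71  2.23]
[-0.468 -0.073  0.881] 6045 0.49353261088657974
own x [-0.07521255  0.00649904] own y [-0.0156954  -0.00171185  0.01451235] z [0.05897828 0.10310677]
```

```bash
python3 -m creep '0 0 1.2 0 0 0;0 0 2.4 0 0 0;0 0 3.4 0 0 0;0 0 4.2 0 0 0;0 0 4.7 0 0 0;0 0 5.05 0 0 0;0 0 5.05 0 0 0;0 0 5.05 0 0 0' && python3 -m creep '0 0 0 0 0 0;0 0 0 0 0 0;0 0 0 0 0 0;0 0 0 0 0 0;0 0 0 0 0 0;0 0 0 0 0 0;0 0 0 0 0 0;0 0 0 0 0 0' 0
```

```text
time_s: 7.68
tool_pos: [0.4825, -0.2596, 0.0336]
tool_rot: [-0.086, 0.996, 0.003, -0.0]
ft_force: [-0.2, 0.9, 0.4]
finger_gap: 0.0856
time_s: 8.35
tool_pos: [0.483, -0.261, 0.0341]
tool_rot: [-0.085, 0.996, 0.002, 0.0]
ft_force: [0.1, -8.0, 6.3]
finger_gap: 0.0315
```

```bash
python3 -m creep '0 0 -0.15 0 0 0;0 0 -0.3 0 0 0;0 0 -0.5 0 0 0;0 0 -0.7 0 0 0;0.2 0 -1 0 0 0;0.4 0 -1.3 0 0 0;0.6 0 -1.6 0 0 0;0.8 0 -2 0 0 0;1 0 -2.4 0 0 0;1 0 -3 0 0 0;1 0 -3.6 0 0 0;1 0 -4.4 0 0 0;1 0 -5.2 0 0 0;1 0 -5.2 0 0 0'
python3 - <<'E'
from h import *
p,d,P=take('scene'); cv2.imwrite('pics/s3.png',p[110:350,100:440,::-1].repeat(2,0).repeat(2,1))
E
```

```text
time_s: 9.52
tool_pos: [0.4589, -0.2649, 0.1666]
tool_rot: [-0.086, 0.996, 0.002, 0.001]
ft_force: [0.5, -0.4, -0.1]
finger_gap: 0.0311
```

View pics/s3.png

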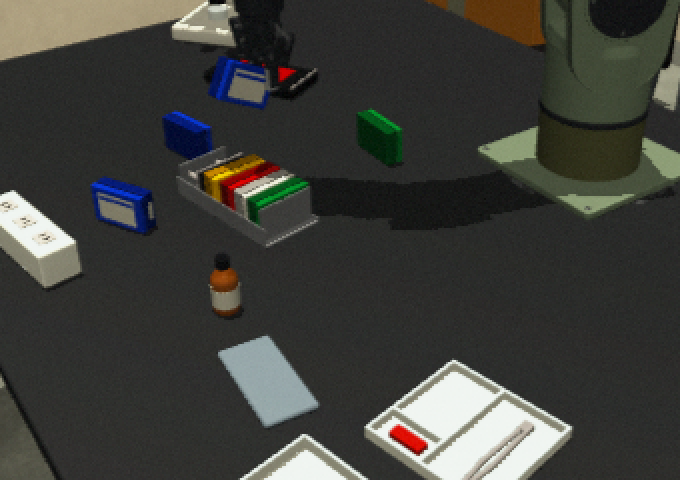

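The blue box (480,82 in this crop) is out and held by its front corner. The other four still stand at about (265,190), the bottle and phone have not moved, and the bay is empty. Next I set the box upright on clear bench, so that I can regrip it squarely from the top.

```bash
cat >> h.py <<'E'
T=R.from_matrix(np.diag([-1.,1,-1]))
def boxR(b): # standing upright, own y pointing at heading b
    y=np.array([np.cos(b),np.sin(b),0]); z=np.array([0,0,1.]); return R.from_matrix(np.c_[np.cross(y,z),y,z])
E
python3 - <<'E'
from h import *
b=.2; C=np.array([.60*np.cos(b),.60*np.sin(b),.031])
Rt=boxR(b)*R.from_euler('y',.49)*T; p=C-Rt.apply([-.0426,0,-.020])
print('tcp',p,rel(p+[0,0,.09],Rt))
E
```

```text
tcp [0.57870251 0.16526463 0.03340201] [-7.681 16.11   1.754 -0.372  0.385  1.511]
```

```bash
python3 -m creep '-1 2 -0.5 0 0 0;-2 4 -0.5 0 0 0;-3 6 -0.5 -0.06 0.06 0.25;-4 8 -0.5 -0.12 0.12 0.5;-5 10 -0.5 -0.18 0.18 0.75;-6 12 0 -0.25 0.25 1;-7 14 0 -0.31 0.31 1.25;-7.68 16.1 1 -0.37 0.385 1.51;-7.68 16.1 1.75 -0.37 0.385 1.51;-7.68 16.1 1.75 -0.37 0.385 1.51;-7.68 16.1 1.75 -0.37 0.385 1.51;-7.68 16.1 1.75 -0.37 0.385 1.51;-7.68 16.1 1.75 -0.37 0.385 1.51;-7.68 16.1 1.75 -0.37 0.385 1.51;-7.68 16.1 1.75 -0.37 0.385 1.51;-7.68 16.1 1.75 -0.37 0.385 1.51;-7.68 16.1 1.75 -0.37 0.385 1.51;-7.68 16.1 1.75 -0.37 0.385 1.51'
python3 - <<'E'
from h import *
p,d,P=take('scene'); take('top'); print(get_obs()['joint_pos'].round(2))
b=.2; C=np.array([.60*np.cos(b),.60*np.sin(b),.031])
Rt=boxR(b)*R.from_euler('y',.49)*T; p=C-Rt.apply([-.0426,0,-.020]); print(rel(p,Rt))
for n in('top','scene'):
    Q=tilt(n,C[:2]); print(n,len(Q)); 
    for k in range(2):
        if len(Q)<50: break
        nn,I=ransac(Q); print(nn.round(3),len(I),I.min(0).round(3),I.max(0).round(3)); Q=np.array([q for q in Q if q.tolist() not in I.tolist()])
E
```

```text
time_s: 11.07
tool_pos: [0.5781, 0.1655, 0.1219]
tool_rot: [0.613, 0.752, 0.152, -0.189]
ft_force: [0.2, -0.1, -1.6]
finger_gap: 0.0312
[-0.2   0.96  0.23  1.51 -0.85  0.97  0.74]
[-1.686e+00  2.400e-02  3.122e+00 -4.000e-03  0.000e+00  2.000e-03]
top 0
scene 355
[-0.976 -0.216  0.041] 129 [0.589 0.074 0.088] [0.614 0.172 0.182]
[ 0.192 -0.981  0.007] 107 [0.562 0.161 0.091] [0.596 0.171 0.153]
```

```bash
python3 -m creep '-0.4 0 0.8 0 0 0;-0.8 0 1.5 0 0 0;-1.2 0 2.2 0 0 0;-1.5 0 2.75 0 0 0;-1.63 0 3 0 0 0;-1.68 0 3.1 0 0 0;-1.7 0 3.13 0 0 0;-1.7 0 3.13 0 0 0;-1.7 0 3.13 0 0 0' && python3 -m creep '0 0 0 0 0 0;0 0 0 0 0 0'
```

```text
time_s: 11.92
tool_pos: [0.5783, 0.1649, 0.0342]
tool_rot: [0.614, 0.751, 0.153, -0.189]
ft_force: [-3.9, -0.1, 5.7]
finger_gap: 0.0307
time_s: 12.08
tool_pos: [0.5783, 0.1649, 0.0341]
tool_rot: [0.614, 0.751, 0.153, -0.189]
ft_force: [-3.2, 0.9, 6.8]
finger_gap: 0.031
```

```bash
python3 -m creep '0 0 0 0 0 0;0 0 0 0 0 0;0 0 0 0 0 0;0 0 0 0 0 0;0 0 -1 0 0 0;0 0 -2.2 0 0 0;0 0 -3.5 0 0 0;0 0 -4.5 0 0 0;0 0 -4.5 0 0 0' 75
python3 - <<'E'
from h import *
p,d,P=take('scene'); take('top')
b=.2; C=np.array([.60*np.cos(b),.60*np.sin(b),.031])
for n in('top','scene'):
    Q=tilt(n,C[:2]); print(n,len(Q)); 
    for k in range(2):
        if len(Q)<50: break
        nn,I=ransac(Q); print(nn.round(3),len(I),I.min(0).round(3),I.max(0).round(3),I.mean(0).round(3)); Q=np.array([q for q in Q if q.tolist() not in I.tolist()])
print(rel(np.r_[C[:2],.13],down(.2)), rel(np.r_[C[:2],.041],down(.2)))
cv2.imwrite('pics/s4.png',p[180:380,170:430,::-1].repeat(3,0).repeat(3,1))
E
```

```text
time_s: 12.83
tool_pos: [0.591, 0.1099, 0.1363]
tool_rot: [0.615, 0.751, 0.154, -0.186]
ft_force: [0.2, 0.2, 0.1]
finger_gap: 0.0636
top 0
scene 503
[0.018 0.008 1.   ] 241 [0.564 0.072 0.061] [0.611 0.168 0.066] [0.588 0.123 0.063]
[-0.979 -0.2    0.031] 140 [0.591 0.072 0.02 ] [0.613 0.169 0.066] [0.602 0.124 0.046]
[ 0.185  0.005  0.227 -0.002 -0.49   0.   ] [-1.491e+00  1.200e-02  3.368e+00 -2.000e-03 -4.900e-01  0.000e+00]
```

View pics/s4.png

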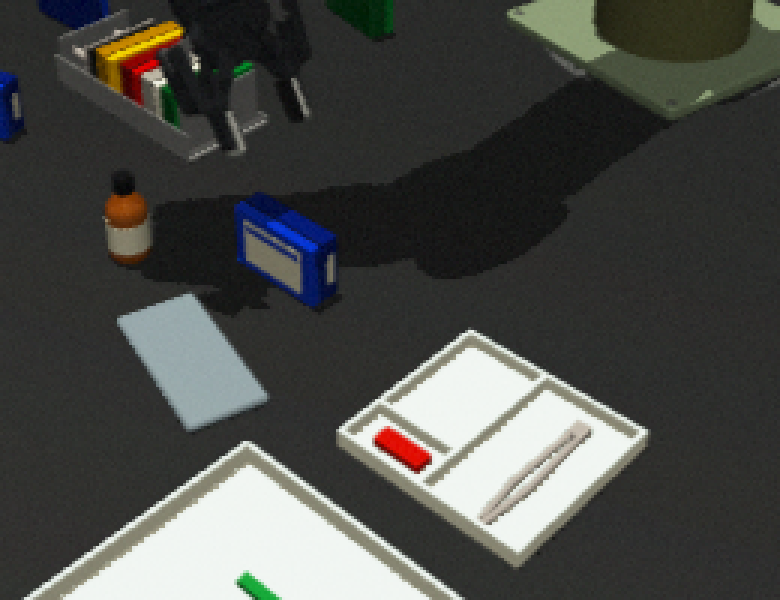

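The box stands upright at about (287,250) in the crop with its label facing outward, on clear bench. The bay is at (465,390). Next is the square regrip from the top.

```bash
python3 -m creep '0.18 0 0.1 0 -0.12 0;0.18 0 0.1 0 -0.24 0;0.18 0 0.1 0 -0.36 0;0.18 0 0.2 0 -0.49 0;0.18 0 0.2 0 -0.49 0;0.18 0 0.2 0 -0.49 0;0.18 0 0.2 0 -0.49 0' && python3 -m creep '0 0 1 0 0 0;0 0 2 0 0 0;0 0 2.8 0 0 0;0 0 3.3 0 0 0;0 0 3.68 0 0 0;0 0 3.68 0 0 0' && python3 -m creep '0 0 0 0 0 0;0 0 0 0 0 0;0 0 0 0 0 0;0 0 0 0 0 0;0 0 0 0 0 0;0 0 0 0 0 0' 0 && python3 -m creep '0 0 -0.5 0 0 0;0 0 -1 0 0 0;0 0 -1.6 0 0 0;0 0 -2.4 0 0 0;0 0 -2.4 0 0 0'
```

```text
time_s: 13.52
tool_pos: [0.5872, 0.1191, 0.1292]
tool_rot: [0.632, 0.775, -0.001, -0.002]
ft_force: [0.4, -0.1, -0.1]
finger_gap: 0.064
time_s: 14.02
tool_pos: [0.587, 0.1179, 0.0367]
tool_rot: [0.633, 0.774, -0.002, -0.002]
ft_force: [-0.4, -0.3, 0.0]
finger_gap: 0.0639
time_s: 14.52
tool_pos: [0.588, 0.1189, 0.0393]
tool_rot: [0.633, 0.774, -0.001, -0.0]
ft_force: [-1.1, -1.1, 6.8]
finger_gap: 0.0309
time_s: 14.93
tool_pos: [0.5892, 0.1189, 0.1028]
tool_rot: [0.633, 0.774, 0.001, 0.001]
ft_force: [0.8, 0.3, 0.1]
finger_gap: 0.0313
```

```bash
python3 -m creep '0 0 0 -0.12 0 0;0 0 0 -0.24 0 0;0 0 0 -0.36 0 0;0 0 0 -0.48 0 0;0 0 0 -0.6 0 0;0 0 0 -0.72 0 0;0 0 0 -0.84 0 0;0 0 0 -0.96 0 0;0 0 0 -1.08 0 0;0 0 0 -1.1 0 0;0 0 0 -1.1 0 0;0 0 0 -1.1 0 0'
python3 - <<'E'
from h import *
p,r,s=tool(); print(s['joint_pos'].round(2)); M=r.as_matrix(); print(M.round(3),'pitch',np.arccos(-M[2,2]))
E
```

```text
time_s: 15.93
tool_pos: [0.6852, 0.1372, 0.2037]
tool_rot: [0.603, 0.739, 0.235, 0.188]
ft_force: [0.1, 0.6, -2.2]
finger_gap: 0.0307
[-0.27  0.75  0.04  1.78 -1.45  0.    1.4 ]
[[-0.202  0.803  0.56 ]
 [ 0.979  0.162  0.12 ]
 [ 0.006  0.573 -0.819]] pitch 0.6103554356088057
```

Outward pitch runs out at about 0.61 rad because joint 6 reaches 0. That is enough: past 27° I can use the lower finger as a moving prop and let the box down with it. Next I bring the tool back to a reachable pose.

```bash
cat >> h.py <<'E'
def pit(b,a):
    "tool y heading b when down, pitched outward by a"
    return down(b)*R.from_euler('x',-a)
E
python3 - <<'E'
from h import *
print(rel([.61,.124,.10],pit(.2,.57)))
E
```

```text
[ 0.067 -4.882  1.65   0.04  -0.007 -0.   ]
```

```bash
python3 -m creep '0 -1.2 0.4 0.04 0 0;0 -2.4 0.8 0.04 0 0;0 -3.6 1.2 0.04 0 0;0.06 -4.88 1.65 0.04 0 0;0.06 -4.88 1.65 0.04 0 0;0.06 -4.88 1.65 0.04 0 0;0.06 -4.88 1.65 0.04 0 0'
python3 - <<'E'
from h import *
p,r,s=tool(); print(s['joint_pos'].round(2)); M=r.as_matrix(); print(M.round(3),'pitch',np.arccos(-M[2,2]))
for a in (.57,.5,.6): print(a,rel([.61,.124,.10],pit(.2,a)))
E
```

```text
time_s: 16.52
tool_pos: [0.6557, 0.1321, 0.1441]
tool_rot: [0.612, 0.751, 0.194, 0.155]
ft_force: [-0.5, 0.0, -1.2]
finger_gap: 0.0305
[-0.27  0.82  0.03  1.82 -1.45  0.    1.4 ]
[[-0.204  0.859  0.47 ]
 [ 0.979  0.176  0.102]
 [ 0.005  0.481 -0.877]] pitch 0.5016746506299539
0.57 [ 4.500e-02 -2.477e+00  6.540e-01 -6.800e-02 -7.000e-03  2.000e-03]
0.5 [ 4.500e-02 -2.477e+00  6.540e-01  2.000e-03 -7.000e-03  2.000e-03]
0.6 [ 4.500e-02 -2.477e+00  6.540e-01 -9.800e-02 -7.000e-03  2.000e-03]
```

Run:
```python
from h import *
print(rel([.539,.109,.11],down(.2)),rel([.539,.109,.11],down(.2+1.57)))
```

```text
[ 3.800e-02 -4.829e+00 -1.092e+00  5.020e-01 -6.000e-03  4.000e-03] [ 0.038 -4.829 -1.092  0.398  0.388 -1.53 ]
```

```bash
python3 -m creep '0 -1.2 -0.3 0.12 0 0;0 -2.4 -0.5 0.24 0 0;0 -3.6 -0.8 0.36 0 0;0.04 -4.83 -1.1 0.5 0 0;0.04 -4.83 -1.1 0.5 0 0;0.04 -4.83 -1.1 0.5 0 0;0.04 -4.83 -1.1 0.5 0 0;0.04 -4.83 -1.1 0.5 0 0' && python3 -m creep '0 0 0 0 0 -0.3;0 0 0 0 0 -0.6;0 0 0 0 0 -0.9;0 0 0 0 0 -1.2;0 0 0 0 0 -1.57;0 0 0 0 0 -1.57;0 0 0 0 0 -1.57;0 0 0 0 0 -1.57;0 0 0 0 0 -1.57;0 0 0 0 0 -1.57;0 0 0 0 0 -1.57;0 0 0 0 0 -1.57;0 0 0 0 0 -1.57;0 0 0 0 0 -1.57;0 0 0 0 0 -1.57'
python3 - <<'E'
from h import *
print(get_obs()['joint_pos'].round(2),rel([.539,.109,.0395],down(.2+1.57)))
E
```

```text
time_s: 17.18
tool_pos: [0.5393, 0.1093, 0.1101]
tool_rot: [0.631, 0.776, 0.003, -0.001]
ft_force: [-0.5, 0.1, -1.9]
finger_gap: 0.0306
time_s: 18.43
tool_pos: [0.5387, 0.109, 0.1107]
tool_rot: [-0.1, 0.995, 0.003, 0.001]
ft_force: [-0.6, -0.0, -2.0]
finger_gap: 0.0309
[-0.41  0.86  0.3   1.72 -0.41  0.62  1.91] [ 0.000e+00 -2.100e-02  2.848e+00  7.000e-03  4.000e-03  2.000e-03]
```

```bash
python3 -m creep '0 0 0.8 0 0 0;0 0 1.6 0 0 0;0 0 2.2 0 0 0;0 0 2.6 0 0 0;0 0 2.75 0 0 0;0 0 2.82 0 0 0;0 0 2.86 0 0 0;0 0 2.86 0 0 0' && python3 -m creep '0 0 0 0 0 0;0 0 0 0 0 0;0 0 0 0 0 0;0 0 0 0 0 0;0 0 -1 0 0 0;0 0 -2 0 0 0;0 0 -2.8 0 0 0;0 0 -2.8 0 0 0' 75 && python3 -m creep '0 0 0 0 0 1.57;0 0 0 0 0 1.57;0 0 0 0 0 1.57;0 0 0 0 0 1.57;0 0 0 0 0 1.57;0 0 0 0 0 1.57;0 0 0 0 0 1.57;0 0 0 0 0 1.57;0 0 0 0 0 1.57;0 0 0 0 0 1.57;0 0 0 0 0 1.57;0 0 0 0 0 1.57;0 0 0 0 0 1.57;0 0 0 0 0 1.57' && python3 -m creep '0 0 0 0 0 1.57;0 0 0 0 0 1.57;0 0 0 0 0 1.57;0 0 0 0 0 1.57;0 0 0 0 0 1.57;0 0 0 0 0 1.57;0 0 0 0 0 1.57;0 0 0 0 0 1.57;0 0 0 0 0 1.57;0 0 0 0 0 1.57;0 0 0 0 0 1.57;0 0 0 0 0 1.57;0 0 0 0 0 1.57;0 0 0 0 0 1.57'
python3 - <<'E'
from h import *
take('wrist'); Q=tilt('wrist',np.array([.539,.109])); n,I=ransac(Q); print(n.round(3),len(I),cv2.minAreaRect(I[:,:2].astype(np.float32)),I[:,2].mean())
print(get_obs()['joint_pos'].round(2),rel([.539,.109,.0395],down(.2-1.57)))
E
```

```text
time_s: 19.1
tool_pos: [0.5389, 0.1093, 0.0394]
tool_rot: [-0.102, 0.995, 0.003, 0.001]
ft_force: [0.3, -0.7, -2.5]
finger_gap: 0.0307
time_s: 19.77
tool_pos: [0.54, 0.1091, 0.1121]
tool_rot: [-0.102, 0.995, 0.003, 0.003]
ft_force: [0.6, 0.4, 0.5]
finger_gap: 0.0645
time_s: 20.93
tool_pos: [0.5384, 0.109, 0.1083]
tool_rot: [0.632, 0.775, 0.002, -0.002]
ft_force: [0.3, 0.4, -0.4]
finger_gap: 0.0638
time_s: 22.1
tool_pos: [0.5384, 0.1088, 0.1083]
tool_rot: [0.995, 0.102, 0.0, -0.002]
ft_force: [-0.9, -0.9, -0.2]
finger_gap: 0.0639
[-0.002  0.005  1.   ] 8666 ((0.5398162603378296, 0.10895165801048279), (0.09555993974208832, 0.032106805592775345), 11.436806678771973) 0.061564565033891086
[-0.72  1.12  1.09  1.73 -1.15  1.07 -0.57] [ 2.200e-02  8.000e-03  2.756e+00 -5.000e-03 -1.000e-03  9.000e-03]
```

```bash
python3 -m creep '0 0 0.8 0 0 0;0 0 1.6 0 0 0;0 0 2.3 0 0 0;0 0 2.75 0 0 0;0 0 2.75 0 0 0' && python3 -m creep '0 0 0 0 0 0;0 0 0 0 0 0;0 0 0 0 0 0;0 0 0 0 0 0;0 0 0 0 0 0;0 0 0 0 0 0' 0 && python3 -m creep '0 0 -0.5 0 0 0;0 0 -1.2 0 0 0;0 0 -2 0 0 0;0 0 -2.8 0 0 -0.12;0 0 -2.8 0 0 -0.4;0 0 -2.8 0 0 -1.57;0 0 -2.8 0 0 -1.57;0 0 -2.8 0 0 -1.57;0 0 -2.8 0 0 -1.57;0 0 -2.8 0 0 -1.57;0 0 -2.8 0 0 -1.57;0 0 -2.8 0 0 -1.57;0 0 -2.8 0 0 -1.57;0 0 -2.8 0 0 -1.57;0 0 -2.8 0 0 -1.57;0 0 -2.8 0 0 -1.57;0 0 -2.8 0 0 -1.57;0 0 -2.8 0 0 -1.57'
python3 - <<'E'
from h import *
print(get_obs()['joint_pos'].round(2))
for q in ([.44,.09,.09],[.49,.10,.09]): print(rel(q,pit(.2,0)),rel(q,pit(.2,-1.0)))
E
```

```text
time_s: 22.57
tool_pos: [0.5379, 0.1092, 0.0383]
tool_rot: [0.995, 0.104, -0.001, -0.003]
ft_force: [-0.6, -0.3, 0.3]
finger_gap: 0.064
time_s: 23.07
tool_pos: [0.5391, 0.1092, 0.0412]
tool_rot: [0.995, 0.103, 0.001, -0.002]
ft_force: [-1.4, -0.3, 7.3]
finger_gap: 0.0311
time_s: 24.57
tool_pos: [0.5388, 0.1087, 0.111]
tool_rot: [0.632, 0.775, 0.002, -0.001]
ft_force: [0.9, 0.5, -2.4]
finger_gap: 0.031
[-0.61  0.97  0.75  1.73 -0.89  0.82  0.77]
[ 5.500e-02 -4.024e+00  8.300e-01  2.000e-03 -5.000e-03  2.000e-03] [ 5.500e-02 -4.024e+00  8.300e-01  1.002e+00 -4.000e-03  5.000e-03]
[ 0.045 -1.984  0.835  0.002 -0.005  0.002] [ 0.045 -1.984  0.835  1.002 -0.004  0.005]
```

```bash
python3 -m creep '0 -0.3 0 0.12 0 0;0 -0.6 0 0.24 0 0;0 -0.9 0 0.36 0 0;0 -1.2 0 0.48 0 0;0 -1.5 0 0.6 0 0;0 -1.8 0 0.72 0 0;0 -2.1 0 0.84 0 0;0 -2.4 0 0.96 0 0;0 -2.8 0 1.05 0 0;0 -2.8 0 1.05 0 0;0 -2.8 0 1.05 0 0;0 -2.8 0 1.05 0 0'
python3 - <<'E'
from h import *
p,r,s=tool(); print(s['joint_pos'].round(2)); M=r.as_matrix(); print(M.round(3),'pitch',np.arccos(-M[2,2]))
p,d,P=take('scene'); Q=tilt('scene',np.array([.46,.09]))
for k in range(2):
    nn,I=ransac(Q); print(nn.round(3),len(I),I.min(0).round(3),I.max(0).round(3)); Q=np.array([q for q in Q if q.tolist() not in I.tolist()])
E
```

```text
time_s: 25.57
tool_pos: [0.4699, 0.0952, 0.1099]
tool_rot: [0.545, 0.672, -0.387, -0.318]
ft_force: [-0.1, -0.4, -2.1]
finger_gap: 0.0307
[-0.32  1.36  0.27  0.83 -0.2   2.02  0.12]
[[-0.202  0.487 -0.85 ]
 [ 0.979  0.106 -0.173]
 [ 0.006 -0.867 -0.498]] pitch 1.0496398121155808
[0.853 0.139 0.502] 180 [0.471 0.067 0.107] [0.499 0.145 0.136]
[-0.214  0.977  0.024] 143 [0.423 0.131 0.081] [0.483 0.147 0.133]
```

```bash
python3 -m creep '0 0.52 0.3 0 0 0;0 1.04 0.6 0 0 0;0 1.56 0.9 0 0 0;0 2 1.15 0 0 0;0 2.3 1.32 0 0 0;0 2.45 1.41 0 0 0;0 2.53 1.45 0 0 0;0 2.6 1.49 0 0 0;0 2.6 1.49 0 0 0;0 2.6 1.49 0 0 0'
python3 - <<'E'
from h import *
p,r,s=tool(); print(s['joint_pos'].round(2),s['ft_force'].round(1)); M=r.as_matrix(); print('pitch',np.arccos(-M[2,2]))
p,d,P=take('scene'); cv2.imwrite('pics/s5.png',p[170:330,200:420,::-1].repeat(3,0).repeat(3,1))
E
```

```text
time_s: 26.45
tool_pos: [0.4703, 0.0951, 0.0353]
tool_rot: [0.545, 0.672, -0.387, -0.317]
ft_force: [0.2, -0.3, -1.4]
finger_gap: 0.0309
[-0.31  1.48  0.27  0.77 -0.22  1.96  0.11] [ 0.2 -0.3 -1.4]
pitch 1.0480217674831067
```

View pics/s5.png

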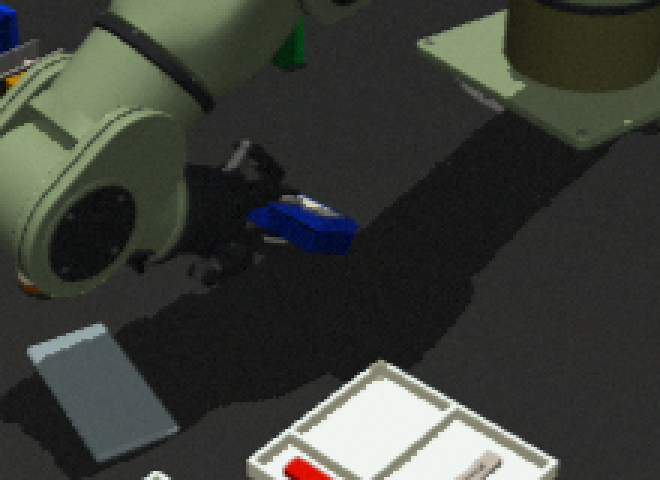

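The box is held label-up at 60°, with its lower edge just above the bench at about (330,240) in the crop, and there is clear bench around it. I touch down, ease the fingers open a little, then withdraw.

```bash
python3 -m creep '0 0.04 0.02 0 0 0;0 0.08 0.04 0 0 0;0 0.11 0.06 0 0 0;0 0.11 0.06 0 0 0;0 0.11 0.06 0 0 0' && python3 -m creep '0 0 0 0 0 0;0 0 0 0 0 0' 45 && python3 -m creep '0 0 0 0 0 0;0 0 0 0 0 0;0 0 0 0 0 0' 52
python3 - <<'E'
from h import *
take('scene'); Q=tilt('scene',np.array([.46,.09])); z=np.load('scene.npz')
n,I=ransac(Q); print(n.round(3),len(I),I.min(0).round(3),I.max(0).round(3))
P=z['P']; p=z['p']; m=(p.min(-1)>100)&(abs(P[...,0]-.46)<.06)&(abs(P[...,1]-.1)<.06)&(P[...,2]>.015)&(P[...,2]<.08); n,I=ransac(P[m]); print('label',n.round(3),len(I),I.mean(0))
E
```

```text
time_s: 26.92
tool_pos: [0.4705, 0.0951, 0.034]
tool_rot: [0.545, 0.672, -0.387, -0.318]
ft_force: [8.3, 1.7, 23.8]
finger_gap: 0.0306
time_s: 27.08
tool_pos: [0.4703, 0.0951, 0.0322]
tool_rot: [0.545, 0.672, -0.387, -0.318]
ft_force: [0.2, 0.3, -1.3]
finger_gap: 0.0383
time_s: 27.33
tool_pos: [0.4702, 0.0951, 0.0318]
tool_rot: [0.545, 0.672, -0.387, -0.318]
ft_force: [0.8, 1.6, -1.3]
finger_gap: 0.0443
[0.899 0.2   0.39 ] 185 [0.476 0.071 0.023] [0.504 0.148 0.055]
label [-0.375 -0.087  0.923] 45 [0.45490077 0.09694536 0.041661  ]
```

```bash
python3 -m creep '0 0.1 -0.17 0 0 0;0 0.2 -0.35 0 0 0;0 0.3 -0.52 0 0 0;0 0.4 -0.69 0 0 0;0 0.5 -0.87 0 0 0;0 0.6 -1.04 0 0 0;0 0.7 -1.21 0 0 0;0 0.8 -1.39 0 0 0;0 0.9 -1.56 0 0 0;0 1 -1.73 0 0 0;0 1 -1.73 0 0 0'
python3 - <<'E'
from h import *
p,d,P=take('scene'); 
m=(p.min(-1)>100)&(abs(P[...,0]-.46)<.07)&(abs(P[...,1]-.1)<.06)&(P[...,2]>.015)&(P[...,2]<.08); n,I=ransac(P[m]); print('label',n.round(3),len(I),I.mean(0))
cv2.imwrite('pics/s6.png',p[170:330,200:420,::-1].repeat(3,0).repeat(3,1))
E
```

```text
time_s: 28.3
tool_pos: [0.4909, 0.0996, 0.0295]
tool_rot: [0.549, 0.677, -0.379, -0.311]
ft_force: [0.1, -0.1, 0.0]
finger_gap: 0.0442
label [-0.017 -0.023  1.   ] 153 [0.47211849 0.09974955 0.03383668]
```

View pics/s6.png

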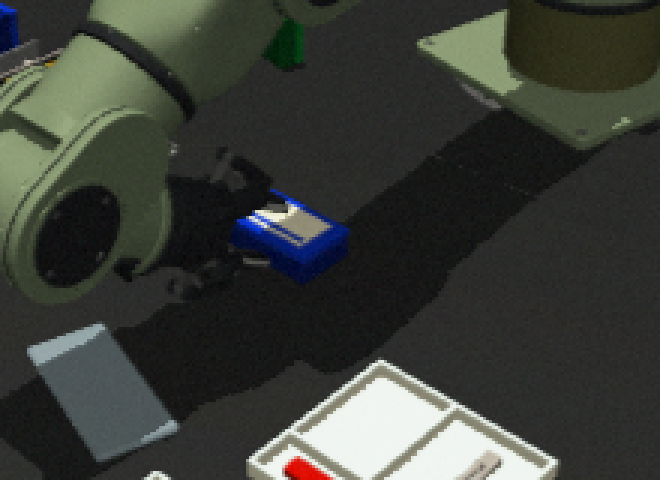

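The box lies flat on the bench with its label up, at about (300,235) in the crop. The fingers are free (0 N), one beside it and one above it. I back off up and outward and turn the tool down again.

```bash
python3 -m creep '0 -0.1 -0.5 0 0 0;0 -0.5 -1.2 0 0 0;0 -1.2 -2 0 0 0;0 -2 -2.8 0 0 0;0 -2.5 -3.5 -0.1 0 0;0 -2.5 -3.5 -0.22 0 0;0 -2.5 -3.5 -0.34 0 0;0 -2.5 -3.5 -0.46 0 0;0 -2.5 -3.5 -0.58 0 0;0 -2.5 -3.5 -0.7 0 0;0 -2.5 -3.5 -0.82 0 0;0 -2.5 -3.5 -0.94 0 0;0 -2.5 -3.5 -1.03 0 0;0 -2.5 -3.5 -1.03 0 0' 100
python3 - <<'E'
from h import *
p,d,P=take('scene'); C=np.array([.465,.098]); m=(cv2.cvtColor(p,cv2.COLOR_RGB2HSV)[...,1]>120)&(p[...,2]>60)|(p.min(-1)>100)
Q=P[m]; Q=Q[(abs(Q[:,:2]-C).max(1)<.08)&(Q[:,2]>.024)&(Q[:,2]<.045)]
n,I=ransac(Q); print(n.round(3),len(I),I[:,2].mean(),cv2.minAreaRect(I[:,:2].astype(np.float32)))
q,r,s=tool(); print(q,r.as_matrix()[:,2].round(2),s['joint_pos'].round(2),rel([.468,.099,.14],down(.2)))
E
```

```text
time_s: 29.52
tool_pos: [0.5319, 0.1076, 0.1301]
tool_rot: [0.631, 0.776, 0.007, 0.002]
ft_force: [1.1, 0.8, -0.5]
finger_gap: 0.0855
[-0.003 -0.001  1.   ] 406 0.033500508560489146 ((0.4755193591117859, 0.09709958732128143), (0.06552938371896744, 0.09919120371341705), 11.634387969970703)
[0.53118312 0.10727349 0.13016526] [ 0.02  0.01 -1.  ] [-0.29  0.8   0.06  1.75 -0.08  0.58  0.02] [ 0.193 -2.534 -0.437  0.018 -0.005  0.005]
```

```bash
python3 -m creep '0.1 -1 -0.4 0 0 0;0.15 -2.2 -0.4 0.018 0 0;0.15 -2.2 -0.4 0.018 0 0;0.15 -2.2 -0.4 0.018 0 0;0.15 -2.2 -0.4 0.018 0 0'
python3 - <<'E'
from h import *
p,d,P=take('wrist'); q=P[(P[...,2]>.026)&(P[...,2]<.04)&(abs(P[...,0]-.475)<.08)&(abs(P[...,1]-.097)<.08)]
n,I=ransac(q); print(n.round(3),len(I),I[:,2].mean(),cv2.minAreaRect(I[:,:2].astype(np.float32)))
Q=tilt('wrist',np.array([.475,.097])); Q=Q[(Q[:,2]>.026)&(Q[:,2]<.04)]; rc=cv2.minAreaRect(Q[:,:2].astype(np.float32)); print(rc)
print(rel(np.r_[rc[0],.010],down(.203)))
E
```

```text
time_s: 29.98
tool_pos: [0.4783, 0.1002, 0.1384]
tool_rot: [0.631, 0.776, -0.003, -0.005]
ft_force: [-0.7, -0.9, -0.4]
finger_gap: 0.0852
[-0.002  0.001  1.   ] 10503 0.031900492423690176 ((0.47310706973075867, 0.09616629779338837), (0.06188492476940155, 0.09545236080884933), 11.599318504333496)
((0.4730766713619232, 0.09614722430706024), (0.062170110642910004, 0.09549086540937424), 11.536323547363281)
[-1.40e-01 -1.83e-01  5.13e+00 -1.10e-02 -5.00e-03  2.00e-03]
```

```bash
python3 -m creep '-0.14 -0.18 0.5 -0.01 0 0;-0.14 -0.18 1.8 -0.01 0 0;-0.14 -0.18 3 -0.01 0 0;-0.14 -0.18 4 -0.01 0 0;-0.14 -0.18 4.7 -0.01 0 0;-0.14 -0.18 5.13 -0.01 0 0;-0.14 -0.18 5.13 -0.01 0 0;-0.14 -0.18 5.13 -0.01 0 0' && python3 -m creep '0 0 0 0 0 0;0 0 0 0 0 0;0 0 0 0 0 0;0 0 0 0 0 0;0 0 0 0 0 0' 0 && python3 -m creep '0 0 -0.4 0 0 0;0 0 -1 0 0 0;0 0 -2 0 0 0;0 0 -3.2 0 0 0;0 0 -4.4 0 0 0;0 0 -4.4 0 0 0'
python3 - <<'E'
from h import *
# tray from the scene + top views: fit to z~.016 walls & outer edge
for n in('top','scene'):
    p,d,P=take(n); c=cam(n)
    w=(p.min(-1)>120)&(abs(P[...,0]-.58)<.13)&(P[...,1]>.24)&(P[...,1]<.5)&(P[...,2]<.03)&(P[...,2]>-.01)
    k,l,st,_=cv2.connectedComponentsWithStats(w.astype(np.uint8)); print(n,[s for s in st[1:] if s[4]>300])
    cv2.imwrite(f'pics/{n}t.png',p[...,::-1])
q,r,s=tool(); print(q,s['joint_pos'].round(2)); print(rel([.56,.33,.16],down(.19+np.pi/2)))
E
```

```text
time_s: 30.7
tool_pos: [0.4725, 0.096, 0.01]
tool_rot: [0.631, 0.776, 0.001, -0.002]
ft_force: [0.2, 0.7, -0.0]
finger_gap: 0.0853
time_s: 31.12
tool_pos: [0.4728, 0.0961, 0.0111]
tool_rot: [0.631, 0.776, 0.002, -0.002]
ft_force: [-1.8, -0.4, 13.5]
finger_gap: 0.0605
time_s: 31.62
tool_pos: [0.4741, 0.0957, 0.1252]
tool_rot: [0.631, 0.776, 0.003, -0.0]
ft_force: [-0.2, 0.1, -0.6]
finger_gap: 0.06
top [array([  67,  150,   76,   80, 4146], dtype=int32)]
scene [array([ 282,  290,  104,   75, 3475], dtype=int32)]
[0.4729619  0.0956504  0.12125081] [-0.29  0.76  0.05  1.94 -0.09  0.44  0.03]
[ 8.476e+00  5.320e+00 -1.503e+00  5.000e-03 -3.000e-03 -1.556e+00]
```

Run:
```python
from h import *
for n in('top','scene'):
    z=np.load(n+'.npz'); p,P=z['p'],z['P']; c=cam(n)
    w=(p.min(-1)>(120 if n=='top' else 90))&(abs(P[...,0]-.58)<.13)&(P[...,1]>.24)&(P[...,1]<.5)&(P[...,2]<.03)&(P[...,2]>-.01)
    k,l,st,_=cv2.connectedComponentsWithStats(w.astype(np.uint8)); i=1+np.argmax(st[1:,4]); v,u=np.nonzero(l==i)
    rc=cv2.minAreaRect(onplane(np.c_[u,v],.016,c).astype(np.float32)); print(n,rc)
    B=cv2.boxPoints(rc); print(B.round(4))
    rd=cv2.minAreaRect(P[l==i][:,:2].astype(np.float32)); print('depth',rd)
z=np.load('scene.npz'); cv2.imwrite('pics/t7.png',cv2.resize(z['p'][280:375,270:395,::-1],None,fx=6,fy=6,interpolation=cv2.INTER_CUBIC))
```

```text
top ((0.5719862580299377, 0.3772042989730835), (0.16211766004562378, 0.17441785335540771), 11.98918342590332)
[[0.4746 0.4457]
 [0.5108 0.2751]
 [0.6694 0.3087]
 [0.6332 0.4793]]
depth ((0.5752462148666382, 0.38360053300857544), (0.16694375872612, 0.1805674135684967), 11.960423469543457)
scene ((0.5742104649543762, 0.38076716661453247), (0.17078600823879242, 0.17827747762203217), 12.141210556030273)
[[0.472  0.45  ]
 [0.5095 0.2757]
 [0.6764 0.3116]
 [0.6389 0.4859]]
depth ((0.5639904737472534, 0.36959052085876465), (0.1805187314748764, 0.18598221242427826), 12.330039978027344)
```

View pics/t7.png

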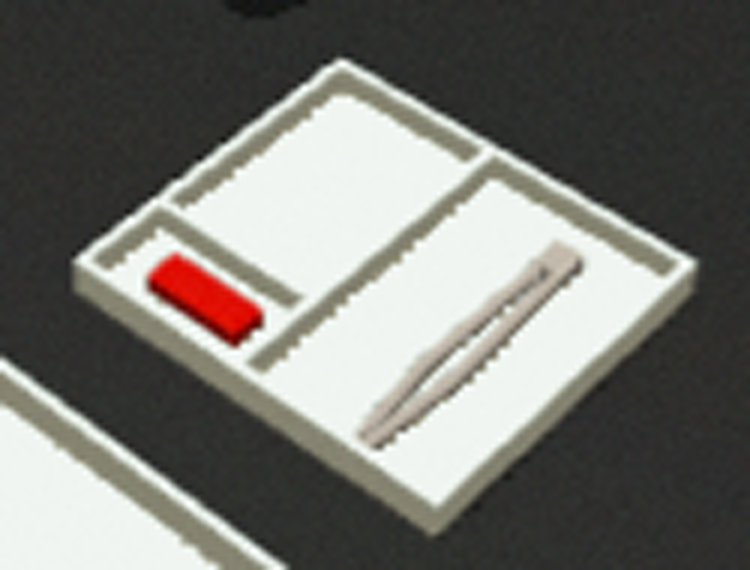

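The crop shows the bay's inner top corners: near right at (342,77), eraser side at (178,197), forceps side at (477,158). I compute the bay from those and cross-check against the outer rectangle.

Run:
```python
from h import *
c=cam('scene'); px=np.array([[342,77],[178,197],[477,158],[342,58],[695,262],[77,262]]); uv=np.array([270,280])+(px+.5)/6-.5
A,B,C,O,O2,O3=onplane(uv,.016,c); print(np.c_[A,B,C,O,O2,O3].T.round(4))
print('len',np.linalg.norm(B-A),np.linalg.norm(C-A),np.degrees(np.arctan2(*(B-A)[::-1])),np.degrees(np.arctan2(*(C-A)[::-1]))-90,'centre',(B+C)/2)
print('outer',np.linalg.norm(O2-O),np.linalg.norm(O3-O),np.degrees(np.arctan2(*(O3-O)[::-1])),np.degrees(np.arctan2(*(O2-O)[::-1]))-90)
for n,O in (('top',[.5108,.2751]),('scene',[.5095,.2757])):
    a=np.radians(12); u=np.array([np.cos(a),np.sin(a)]); w=np.array([-u[1],u[0]]); print(n,O+.057*u+.040*w)
```

```text
[[0.5175 0.2873]
 [0.6131 0.3056]
 [0.5043 0.3545]
 [0.5101 0.2781]
 [0.4752 0.4433]
 [0.6649 0.3122]]
len 0.09738895142324347 0.06846912402702876 10.855804495273242 11.061781476671399 centre [0.5587065 0.3300274]
outer 0.16884667553992255 0.15851824697781522 12.4135032252182 11.937932332483228
top [0.55823795 0.32607687]
scene [0.55693795 0.32667687]
```

Run:
```python
from h import *
print(rel([.575,.205,.15],down(.2)))
```

```text
[ 3.456e+00  4.888e+00 -1.129e+00  1.000e-03 -5.000e-03  5.000e-03]
```

```bash
python3 -m creep '0.7 1 -0.4 0 0 0;1.4 2 -0.8 0 0 0;2.1 3 -1.1 0 0 0;2.8 4 -1.1 0 0 0;3.45 4.9 -1.1 0 0 0;3.45 4.9 -1.1 0 0 0;3.45 4.9 -1.1 0 0 0;3.45 4.9 -1.1 0 0 0'
python3 - <<'E'
from h import *
p,d,P=take('wrist'); c=cam('wrist'); np.save('wc.npy',np.r_[c[0],c[1],c[2],c[3],c[4].as_quat()])
cv2.imwrite('pics/w8.png',p[...,::-1])
E
```

```text
time_s: 32.38
tool_pos: [0.5743, 0.2041, 0.1466]
tool_rot: [0.631, 0.776, -0.0, -0.003]
ft_force: [0.6, 0.2, -1.9]
finger_gap: 0.0605
```

The viewing limit is used up (12 pictures), so I continue with code on the depth data: height profiles across the bay walls.

Run:
```python
from h import *
z=np.load('wrist.npz'); P=z['P']; p=z['p'].astype(int)
g=np.array([.558,.329])
m=(abs(P[...,0]-g[0])<.11)&(abs(P[...,1]-g[1])<.1)&(z['d']>0); Q=P[m]; 
wt=Q[(Q[:,2]>.011)&(Q[:,2]<.022)]; print(len(Q),len(wt),np.histogram(Q[:,2],np.arange(-.006,.026,.002)))
def prof(a,pr=False):
    u=np.array([np.cos(a),np.sin(a)]); w=np.array([-u[1],u[0]]); x=(wt[:,:2]-g)@u*1e3; y=(wt[:,:2]-g)@w*1e3
    hx=np.histogram(x[abs(y)<30],np.arange(-75,80,1))[0]; hy=np.histogram(y[abs(x)<45],np.arange(-60,60,1))[0]
    return hx,hy
best=max(np.radians(np.arange(7,16,.5)),key=lambda a:sum((h.astype(float)**2).sum() for h in prof(a))); print('yaw',np.degrees(best))
hx,hy=prof(best)
print('x',[(int(i-75),int(v)) for i,v in enumerate(hx) if v>15]); print('y',[(int(i-60),int(v)) for i,v in enumerate(hy) if v>15])
```

```text
59962 4677 (array([    0,   150, 15783, 11782,  7331,  7458,   353,   270,   387,
        1357,  1699,  1360,     6,     0,     0]), array([-0.006, -0.004, -0.002,  0.   ,  0.002,  0.004,  0.006,  0.008,
        0.01 ,  0.012,  0.014,  0.016,  0.018,  0.02 ,  0.022,  0.024]))
yaw 12.5
x [(-56, 44), (-55, 111), (-54, 106), (-53, 108), (-52, 149), (54, 177), (55, 104), (56, 100), (57, 107), (58, 61), (69, 58), (70, 95), (71, 85), (72, 75), (73, 90), (74, 85), (75, 77), (76, 85), (77, 83), (78, 77)]
y [(-40, 103), (-39, 186), (-38, 169), (-37, 192), (-36, 132)]
```

Run:
```python
from h import *
print(rel([.559,.3295,.13],down(.218+np.pi/2)))
```

```text
[ 5.040e+00  4.200e-01  6.970e-01  1.000e-03 -6.000e-03 -1.584e+00]
```

```bash
python3 -m creep '1 0.1 0 0 0 -0.12;2 0.2 0 0 0 -0.24;3 0.3 0 0 0 -0.36;4 0.4 0.2 0 0 -0.48;5.04 0.42 0.4 0 0 -0.6;5.04 0.42 0.7 0 0 -0.72;5.04 0.42 0.7 0 0 -0.84;5.04 0.42 0.7 0 0 -0.96;5.04 0.42 0.7 0 0 -1.08;5.04 0.42 0.7 0 0 -1.2;5.04 0.42 0.7 0 0 -1.32;5.04 0.42 0.7 0 0 -1.44;5.04 0.42 0.7 0 0 -1.585;5.04 0.42 0.7 0 0 -1.585;5.04 0.42 0.7 0 0 -1.585;5.04 0.42 0.7 0 0 -1.585'
python3 - <<'E'
from h import *
print(get_obs()['joint_pos'].round(2),rel([.559,.3295,.03],down(.218+np.pi/2)))
p,d,P=take('scene'); Q=tilt('scene',np.array([.559,.3295]))
hs=cv2.cvtColor(p,cv2.COLOR_RGB2HSV); q=P[(abs(P[...,0]-.559)<.08)&(abs(P[...,1]-.33)<.08)&(P[...,2]>.1)&((hs[...,1]>120)|(p.min(-1)>110))]
n,I=ransac(Q); print(n.round(3),len(I),I.min(0).round(3),I.max(0).round(3))
E
```

```text
time_s: 33.77
tool_pos: [0.5595, 0.3299, 0.1306]
tool_rot: [-0.107, 0.994, 0.002, -0.001]
ft_force: [0.3, 0.3, -1.6]
finger_gap: 0.0604
[-0.44  0.95 -0.32  1.29  0.31  0.95  0.97] [ 1.600e-02 -3.200e-02  4.024e+00  5.000e-03 -2.000e-03 -3.000e-03]
[0.014 0.005 1.   ] 263 [0.516 0.293 0.149] [0.613 0.37  0.155]
```

```bash
python3 -m creep '0 0 0.8 0.005 0 0;0 0 1.7 0.005 0 0;0 -0.02 2.6 0.005 0 0;0 -0.02 3.4 0.005 0 0;0 -0.02 4 0.005 0 0;0 -0.02 4 0.005 0 0;0 -0.02 4 0.005 0 0'
python3 - <<'E'
from h import *
print(rel([.559,.3295,.0155],down(.218+np.pi/2)),get_obs()['ft_force'].round(1))
E
```

```text
time_s: 34.4
tool_pos: [0.5592, 0.3303, 0.0306]
tool_rot: [-0.109, 0.994, -0.0, -0.001]
ft_force: [0.2, 0.2, -1.4]
finger_gap: 0.0607
[ 0.013 -0.028  0.605 -0.    -0.002 -0.   ] [ 0.2  0.2 -1.4]
```

```bash
python3 -m creep '0 -0.02 0.15 0 0 0;0 -0.02 0.3 0 0 0;0 -0.02 0.42 0 0 0;0 -0.02 0.5 0 0 0;0 -0.02 0.55 0 0 0;0 -0.02 0.55 0 0 0;0 -0.02 0.55 0 0 0'
```

```text
time_s: 34.98
tool_pos: [0.5595, 0.3298, 0.017]
tool_rot: [-0.109, 0.994, -0.0, -0.001]
ft_force: [0.8, 0.4, -1.3]
finger_gap: 0.0603
```

```bash
python3 -m creep '0 0 0.03 0 0 0;0 0 0.06 0 0 0;0 0 0.08 0 0 0;0 0 0.08 0 0 0;0 0 0.08 0 0 0' && python3 -m creep '0 0 0.01 0 0 0;0 0 0.02 0 0 0;0 0 0.02 0 0 0'
```

```text
time_s: 35.4
tool_pos: [0.5595, 0.3299, 0.0152]
tool_rot: [-0.109, 0.994, -0.0, -0.001]
ft_force: [-1.7, -0.5, 5.2]
finger_gap: 0.0603
time_s: 35.65
tool_pos: [0.5596, 0.3299, 0.0152]
tool_rot: [-0.109, 0.994, -0.0, -0.001]
ft_force: [-4.6, -2.9, 13.7]
finger_gap: 0.0608
```

```bash
python3 -m creep '0 0 0 0 0 0;0 0 0 0 0 0;0 0 0 0 0 0;0 0 -0.3 0 0 0;0 0 -1 0 0 0;0 0 -2.2 0 0 0;0 0 -3.6 0 0 0;0 0 -5 0 0 0;0 0 -5 0 0 0' 95
python3 - <<'E'
from h import *
g=np.array([.559,.3295]); a=.218; u=np.array([np.cos(a),np.sin(a)]); w=np.array([-u[1],u[0]])
for n in ('wrist','scene'):
    p,d,P=take(n)
    q=P[(P[...,2]>.030)&(P[...,2]<.043)&(abs(P[...,0]-g[0])<.08)&(abs(P[...,1]-g[1])<.08)]
    nn,I=ransac(q); rc=cv2.minAreaRect(I[:,:2].astype(np.float32)); e=np.array(rc[0])-g
    print(n,nn.round(3),len(I),I[:,2].mean().round(4),rc,'off',e@u,e@w)
p,d,P=take('top'); hs=cv2.cvtColor(p,cv2.COLOR_RGB2HSV)
for nm,(lo,hi) in dict(yellow=(18,32),green=(45,75),red=(0,6)).items():
    m=(hs[...,0]>=lo)&(hs[...,0]<=hi)&(hs[...,1]>150)&(P[...,0]>.44)&(P[...,0]<.64)&(P[...,1]<-.08)&(P[...,1]>-.29)
    Q=P[m]; nn,I=ransac(Q); print(nm,len(Q),nn.round(3),Q.mean(0).round(3),np.percentile(Q[:,2],98).round(3))
P0=np.array([.677,.005]); b=P[(abs(P[...,0]-.677)<.03)&(abs(P[...,1]-.005)<.03)&(P[...,2]>.05)]; print('bottle',b.mean(0).round(3))
E
```

```text
time_s: 36.4
tool_pos: [0.5616, 0.3313, 0.1464]
tool_rot: [-0.109, 0.994, 0.002, 0.003]
ft_force: [-0.3, 0.5, 0.7]
finger_gap: 0.0813
wrist [-0.003 -0.003  1.   ] 10403 0.0361 ((0.5597230792045593, 0.3298473358154297), (0.09573168307542801, 0.06198437884449959), 12.48585033416748) off 0.0007810862191508072 0.0001827293709258717
scene [0.004 0.004 1.   ] 711 0.0371 ((0.5620919466018677, 0.33015161752700806), (0.099128857254982, 0.06354987621307373), 12.076324462890625) off 0.0031596964151590482 -3.252313539434019e-05
yellow 665 [-0.007  0.023  1.   ] [ 0.542 -0.229  0.061] 0.069
green 505 [-0.006  0.005  1.   ] [ 0.522 -0.126  0.065] 0.069
red 602 [0.01  0.028 1.   ] [ 0.533 -0.192  0.065] 0.07
bottle [0.68  0.009 0.066]
```

```bash
python3 -c "
from station import *
print(finish_job())"
```

```text
the job is handed in; nothing more can be done
None
```

I got the blue slide box out of the rack and laid it flat, label up, in the tray's empty bay. I handed the job in at about 36.5 s of the 72 s; it reports no verdict.

**How it went**
- **Tipping out:** I hooked the box behind its top rear edge and tipped it outward about 0.49 rad by depth fit; the task needs at least 0.35. During the hook the tool drifted about 4 cm sideways, but the box stayed tipped.
- **Lifting and regrips:** I took it by its sides and lifted it out. It was then stood upright and regripped twice on the clear bench, because the arm could not pitch the tool far enough outward to lay it down directly.
- **Laying flat:** I let it down onto the bench on the lower finger, label up, and released it.
- **Placing:** I gripped it across its width and set it on the bay floor.

**Last checks**
- **Blue box:** the top face is flat to within about 0.006 rad and 36 mm above the bench, which matches the 4 mm floor plus 32 mm box. The wrist camera puts it 0.8 mm along and 0.2 mm across from the bay centre. The scene camera says 3.2 mm along; both are inside 8 mm. The gripper is open and about 0.11 m above it.
- **Other boxes:** the yellow, red and green boxes stand upright, tilted under about 0.03 rad.
- **Bottle:** it reads within about 5 mm of its starting place, which is roughly measurement error.

**Not checked**
- I did not measure the white box at the end; it was standing in the last picture that showed the row.
- The phone and forceps were also not measured at the end. They looked undisturbed in the later pictures.
- I reached the 12-picture limit before the final placing, so those checks are from depth data only.

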